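# Seat a double lid on a crock, then take only its outer cover

### The arm

A 6-joint arm with a two-finger parallel gripper is mounted at the origin on a cart in front of the work surface, level with it; the furniture and walls round the work are solid. World frame = base frame: x ahead of the robot, y to its left, z up, the work surface at z = 0. Lengths are in m, angles in rad, forces in N, time in s.
With the tool pointing down it reaches from about 0.25 to 0.725 m from the base axis. Payload 4 kg.
Tool frame: the origin (TCP) lies midway between the tips of the shut fingers; the grasp point (between the pads) lies 19 mm behind it; z points along the fingers, y is the line along which they close (so a half turn about z gives the same grasp; the last joint's range is limited). The gripper opens to 85 mm and grips with 20 to 120 N. Pads are 22 mm wide; open, the fingers measure 114 mm over their backs; the gripper's body (76 mm by 85 mm) begins 54 mm behind the grasp point. The pads swing forward as they close: fully open they stand 13 mm farther back than shut.
Start: joints at [1.268, 0.241, 0.005, 1.335, 0, 1.571], TCP at [0.149, 0.477, 0.231] pointing down, gripper open.
Joint ranges: [-2.72, 2.72], [-1.05, 1.87], [-1.09, 1.28], [-1.99, 2.15], [-1.42, 1.44], [-3.14, 3.14]. Speed limits (rad/s): [2.79, 2.79, 3.14, 3.14, 3.14, 3.14].

### API

Orientations are given as a unit quaternion [x, y, z, w].
In Python, from workcell import get_obs, camera, job_done, silhouettes gives the robot as it stands. The module is installed in compiled form; this text tells all that it offers.
- The arm moves only by the tool drive_tool, never from a script. Its argument "increments" is a list of rows, each a list of 3 entries, a list of its own where there are three numbers: the shift along the world's x, y, z in mm, then the turn, a rotation vector about the world's x, y, z in degrees, then the opening, from 0 (shut) to 1 (fully open). A call has 1 to 8 rows; each row shifts and turns the commanded pose from where the row before left it; what a row does not reach is not made up. A row lasts 1/12 s, in which the tool goes at most 41.7 mm and 7.16 degrees, less where a joint would pass 70% of its speed; a pose out of reach is approached as far as the arm can. A call is refused whole if a number of a shift passes 41.7 or a number of a turn 7.16, either way. A call with a gripper value outside its range is refused whole. The fingers move at their own pace and stop on an object; the grip force is fixed at half the most. Time passes only in rows, so rows that do not move let the fingers close. It gives the time, the measured TCP pose, the force, the opening and the grip force at its end, in the units of the state.
- get_obs(): the state, without advancing time (a new reading comes with each control period).
- camera(name): name is "side" or "top" or "wrist"; returns a dict with "image" (400x640x3 uint8, red, green, blue), "K" (3x3 intrinsics, pixels), "view" (4x4, takes a point from world to camera coordinates). Camera axes: x right, y down, z forward; pixel columns grow to the right and rows downward; lengths in m; the calibration is good to about 2 mm. A picture is of the moment at which its call begins. There is no depth.
- job_done(): hands the job in; it is judged then, once.
Trained networks look in a picture, given as the dict that the camera call returned (one of the last four; its "shot" number tells which), for a name from the list of things; names that differ only in an ending like _2 or _b are one class to them, and where a whole thing is asked for, a point or a joint stands for the part that bears it (a point fixed in the world has none). Each returns a list of dicts, best first, with "conf" (0 to 1); they miss things now and then, are a little off and sometimes report something else, mostly with a low value. They report only what shows in the picture. A call takes as long as a camera call. They do not tell look-alikes from the thing itself.
- silhouettes(query, picture): "region" (400x640 bool, what is visible of it) and "bbox" ([left, top, right, bottom] in pixels, round what is visible of it).
The state is a dict: "clock": time; "joint_pos": joint angles; "joint_vel": joint speeds; "tau": joint torques, N m; "eef_pos": TCP position; "tool_rot": TCP orientation; "ft_force": force on the tool from outside, world axes, zero at the start; "ft_torque": the same for the moment, N m; "grip_width": finger opening in m; "grasp_force": force on a finger pad.
Only numpy, scipy, OpenCV 4.12 (cv2) and the standard library are available. Lean on these libraries where they do the work, as an engineer would, in place of code of your own. Each camera call takes 0.05 s, during which the arm holds its last target. There are 200 camera calls.

### The job

The two-part lid stands ready beside the white crock: a blue cover nested over a wooden inner lid whose dark knob sticks up through the cover's collar. Carry the pair together by the wooden knob, lower it gently onto the crock until both are fully home, and let go of the knob; then lift only the blue cover, straight up by its white collar, leaving the inner lid seated in the crock so that I can inspect its seal. Finish while still holding the cover level, lifted clear above the knob, and do not shift the crock or disturb the mug, onion and pepper mill.

Things in the scene. Friction and masses are not known exactly. Their poses are not given: they have to be found in the camera images.
- crock: heavy (2.5 kg) round white stoneware crock with a blue band, open at the top, loose on the worktop. 85 mm high, belly 104 mm, neck 89 mm outside, mouth 82 mm bore. Origin: centre of its underside, z up. The inner lid's flange rests on its rim; fully home, the inner lid's origin is 71 mm above the crock's origin, on its axis.
- inner_lid: round pale wooden inner lid, 0.25 kg, loose, standing on its plug on the worktop. Origin: centre of the plug's underside, z up. Plug 76 mm across, z 0 to 14 mm, its lowest 5 mm tapered to 68 mm (2 mm radial clearance in the crock); flange 94 mm across, z 14 to 18 mm; central dark round knob 24 mm across, z 18 to 80 mm.
- knob_grip (a point): point on the knob's axis, 64 mm above the inner lid's origin: middle of the 32 mm of knob (z 48 to 80 mm) that stand out of the collar while the cover is nested; grip the knob here to carry the pair.
- cover: round blue outer cover, 0.16 kg, loose, with a white central collar. Origin: centre of its skirt's lower edge, z up. Skirt 104 mm outside, 98 mm inside, z 0 to 10 mm; top plate z 10 to 14 mm. Nested (not fastened), the plate rests on the inner lid's flange with 2 mm radial play, cover origin 8 mm above the inner lid's origin.
- collar_grip (a point): point on the cover's axis, 27 mm above its origin, at mid-height of the white upright collar: 46 mm outside, 32 mm bore, z 14 to 40 mm of the cover. The 24 mm knob passes through the collar and reaches z 72 mm of the nested cover, so fingers gripping the collar from above straddle the knob. Pulled sideways, the cover drags the inner lid up.
- mug: white spotted mug, 82 x 114 x 91 mm, bystander; origin at the centre of its underside
- onion: brown onion, 78 mm across, 85 mm high, bystander; origin at the centre of its underside
- mill: turned wooden pepper mill, 58 mm across, 170 mm high, bystander; origin at the centre of its underside
Things that resemble listed ones, but are neither listed nor needed, are in the scene too. What is shaped like the inner_lid but pink, purple or yellow is not meant.

How it is judged:
By the outcome, as a careful person would: the job done as asked, in the order asked, and still so for the second after the job is handed in, while the arm keeps its last pose, push and grip.
It also fails if it takes over 56 s, if anything falls off the work surface, if the arm or the gripper's body presses on something with over 40 N, if the wrist force passes 120 N, or if a joint passes its speed limit or range.

## Working session

There is one attempt and no reset: what is moved stays moved. The work goes in short steps, Python scripts to look and compute and a tool call to move; the robot and the scene stay as the last step left them, time stands still between calls to the robot, and variables do not carry over. Pictures are saved under pics/ and viewed, at most 10 in all, crops included, and the job is handed in when it is done.

Besides the shell and the picture viewer there is one more tool, called after "Call:" in YAML: its name, and indented under it one key for each argument. drive_tool: Moves the arm, as the interface text tells. Its arguments: {"type":"object","properties":{"increments":{"type":"array"}},"required":["increments"]}

```bash
mkdir -p pics
cat > h.py <<'E'
import numpy as np, cv2
from workcell import get_obs, camera, job_done, silhouettes
def save(p,n,crop=None,s=1):
    im=p["image"][:,:,::-1]
    if crop: im=im[crop[1]:crop[3],crop[0]:crop[2]]
    cv2.imwrite("pics/"+n,cv2.resize(im,None,fx=s,fy=s,interpolation=cv2.INTER_CUBIC))
def ray(p,u,v):
    V=np.array(p["view"]);R=V[:3,:3];t=V[:3,3]
    return -R.T@t, R.T@np.linalg.inv(p["K"])@np.array([u,v,1.])
def atz(p,u,v,z):
    c,d=ray(p,u,v);return c+d*(z-c[2])/d[2]
def proj(p,X):
    V=np.array(p["view"]);q=(V[:3,:3]@np.atleast_2d(X).T).T+V[:3,3];q=(np.array(p["K"])@q.T).T
    return q[:,:2]/q[:,2:]
E
python3 - <<'E'
from h import *
o=get_obs();print(o["clock"],o["eef_pos"],o["tool_rot"],o["grip_width"])
P={n:camera(n) for n in("side","top")}
for n,p in P.items():
    save(p,n+"0.png")
    print(n,"cam",ray(p,320,200)[0].round(3),ray(p,320,200)[1].round(3))
    for q in("crock","inner_lid","cover","mug","onion","mill"):
        for d in silhouettes(q,p): print(n,q,round(d["conf"],2),d["bbox"])
E
```

```text
0.0 [0.14891121 0.47663811 0.23042038] [ 1.50836418e-01  9.88558173e-01 -1.04189995e-03 -1.65043712e-04] 0.0851870709251452
side cam [0.237 0.734 0.431] [ 0.414 -0.798 -0.438]
side crock 0.59 [294.4, 236.3, 363.1, 316.5]
side inner_lid 0.81 [390.1, 193.9, 436.2, 242.3]
side inner_lid 0.77 [346.8, 176.7, 353.8, 194.2]
side inner_lid 0.6 [325.2, 206.7, 375.9, 258.1]
side inner_lid 0.55 [381.5, 160.3, 421.4, 194.6]
side cover 0.97 [325.1, 190.3, 371.0, 220.9]
side mug 0.74 [236.1, 175.2, 273.6, 230.4]
side onion 0.75 [282.6, 161.2, 315.3, 190.3]
side mill 0.57 [306.4, 113.5, 328.4, 177.4]
side mill 0.39 [345.7, 174.9, 352.9, 193.1]
top cam [0.405 0.048 1.053] [ 0.153 -0.007 -0.988]
top crock 0.85 [222.7, 214.0, 263.1, 253.4]
top inner_lid 0.87 [321.7, 236.6, 353.3, 270.7]
top inner_lid 0.86 [387.2, 209.2, 418.0, 244.3]
top inner_lid 0.67 [278.2, 208.8, 314.0, 244.6]
top inner_lid 0.47 [341.6, 193.7, 351.2, 204.5]
top cover 0.82 [329.8, 181.2, 362.0, 218.1]
top cover 0.28 [343.7, 193.2, 349.7, 202.4]
top mug 0.69 [282.6, 126.4, 322.0, 159.0]
top mug 0.62 [387.3, 121.1, 416.2, 153.8]
top onion 0.85 [349.5, 135.9, 375.6, 158.2]
top mill 0.6 [389.1, 123.0, 417.2, 153.7]
```

View pics/top0.png

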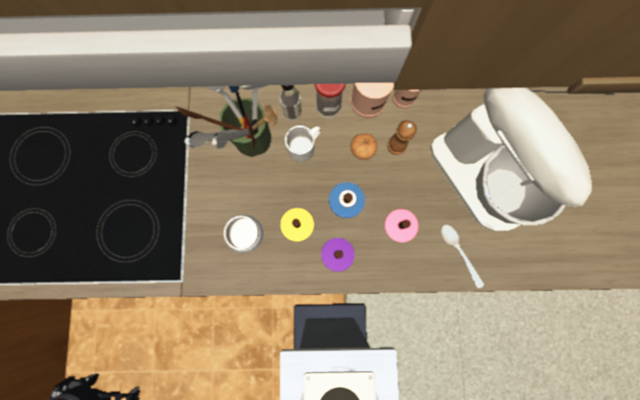

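View pics/side0.png

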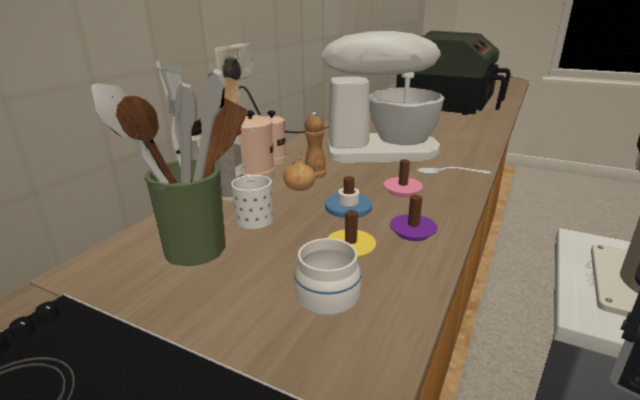

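Candidates in the top view: yellow (297,224), purple (338,254) and pink (402,225) are look-alikes. The blue one with the white collar, at (347,200), is the one I want. The side view agrees: the blue one is at (349,200), with the crock at (328,275), mug (252,202), onion (299,176) and mill (316,145).

```bash
cat > m.py <<'E'
from h import *
from scipy.optimize import least_squares
def lathe(c,prof):
    a=np.linspace(0,2*np.pi,72,endpoint=False)
    return np.vstack([np.c_[c[0]+r*np.cos(a),c[1]+r*np.sin(a),np.full(72,z)] for r,z in prof])
def bb(p,c,prof):
    q=proj(p,lathe(c,prof));return np.r_[q.min(0),q.max(0)]
CROCK=[(.052,.03),(.052,.045),(.0445,.085),(.0445,.075)]
COVER=[(.052,.008),(.052,.018)]
def fit(obs,prof,c0):
    f=lambda c:np.concatenate([(bb(p,c,prof)-b)[m] for p,b,m in obs])
    s=least_squares(f,c0,loss="soft_l1");return s.x,f(s.x)
E
python3 - <<'E'
from m import *
P={n:camera(n) for n in("side","top")}
def mask(p,lo,hi,box):
    h=cv2.cvtColor(p["image"],cv2.COLOR_RGB2HSV);m=cv2.inRange(h,lo,hi)
    z=np.zeros_like(m);z[box[1]:box[3],box[0]:box[2]]=m[box[1]:box[3],box[0]:box[2]];return z
def mb(m):
    ys,xs=np.nonzero(m);return np.array([xs.min()-0.,ys.min(),xs.max()+1,ys.max()+1])-.5+np.array([.5]*4)*0
bs=mb(mask(P["side"],(100,110,50),(120,255,255),(315,180,385,225)))
bt=mb(mask(P["top"],(100,110,50),(120,255,255),(320,170,372,225)))
print(bs,bt)
h=[0,2];
x,r=fit([(P["top"],bt,[0,1,2,3])],COVER,atz(P["top"],347,200,.022)[:2]);print("cover top",x.round(4),r.round(1))
x,r=fit([(P["side"],bs,[0,2,3])],COVER,x);print("cover side",x.round(4),r.round(1))
for nm,q,prof,u in(("crock","crock",CROCK,(242,233,.085)),):
  S={}
  for n in P: S[n]=max(silhouettes(q,P[n]),key=lambda d:d["conf"])["bbox"]
  S={n:np.array(b) for n,b in S.items()}; print(S)
  x0=atz(P["top"],*u)[:2]
  x,r=fit([(P["top"],S["top"],[0,1,2,3])],prof,x0);print(nm,"top",x.round(4),r.round(1))
  prof2=prof+[(.05,.0)]
  x,r=fit([(P["side"],S["side"],[0,1,2])],prof,x);print(nm,"side",x.round(4),r.round(1))
for n,u,v,z in(("kt",347,199,.08),("yel",297,224,.0),("pur",338,254,0),("mug",300,142,.04),("onion",363,147,.04),("mill",399,145,.05)):
  print(n,atz(P["top"],u,v,z).round(3))
a=P["top"]["image"][110:280,210:430];cv2.imwrite("pics/crop.png",cv2.resize(a[:,:,::-1],None,fx=3.5,fy=3.5,interpolation=cv2.INTER_CUBIC))
E
```

```text
Traceback (most recent call last):
ValueError: zero-size array to reduction operation minimum which has no identity
```

```bash
cat > r.py <<'E'
from m import *
P={n:camera(n) for n in("side","top")}
def bm(p,box):
    a=p["image"].astype(int);m=(a[...,2]-a[...,0]>35)&(a[...,1]>a[...,0])
    z=np.zeros_like(m);z[box[1]:box[3],box[0]:box[2]]=m[box[1]:box[3],box[0]:box[2]]
    ys,xs=np.nonzero(z);return np.array([xs.min(),ys.min(),xs.max()+1,ys.max()+1])-.5
print(P["top"]["image"][210,347],P["side"]["image"][209,347])
bs=bm(P["side"],(315,180,385,225));bt=bm(P["top"],(320,170,372,225))
print(bs,bt)
x,r=fit([(P["top"],bt,[0,1,2,3])],COVER,atz(P["top"],347,200,.022)[:2]);print("cover top",x.round(4),r.round(1))
x,r=fit([(P["side"],bs,[0,2,3])],COVER,x);print("cover side",x.round(4),r.round(1))
S={n:np.array(max(silhouettes("crock",P[n]),key=lambda d:d["conf"])["bbox"]) for n in P}
x,r=fit([(P["top"],S["top"],[0,1,2,3])],CROCK,atz(P["top"],242,233,.085)[:2]);print("crock top",x.round(4),r.round(1))
x,r=fit([(P["side"],S["side"],[0,1,2])],CROCK,x);print("crock side",x.round(4),r.round(1))
for n,u,v,z in(("kt",347,199,.08),("yel",297,224,.0),("pur",338,254,0),("mug",300,142,.04),("onion",363,147,.04),("mill",399,145,.05)):
  print(n,atz(P["top"],u,v,z).round(3))
save(P["top"],"crop.png",(210,110,430,280),3.5)
E
python3 r.py
```

```text
[ 87 140 192] [ 90 119 140]
[325.5 193.5 370.5 216.5] [328.5 181.5 364.5 217.5]
cover top [ 0.5667 -0.0358] [-0.   0.1  0.  -0.1]
cover side [ 0.5687 -0.0406] [-1.   1.  -0.1]Traceback (most recent call last):
  File "r.py", line 12, in <module>
    S={n:np.array(max(silhouettes("crock",P[n]),key=lambda d:d["conf"])["bbox"]) for n in P}
                  ~~~^^^^^^^^^^^^^^^^^^^^^^^^^^^^^^^^^^^^^^^^^^^^^^^^^^
ValueError: max() iterable argument is empty
```

```bash
cat > pt.py <<'E'
s=open('r.py').read()
s=s.replace('S={n:np.array(max(silhouettes("crock",P[n]),key=lambda d:d["conf"])["bbox"]) for n in P}','''def sil(n):
    for _ in range(5):
        p=camera(n); d=silhouettes("crock",p)
        if d: P[n]=p; return np.array(d[0]["bbox"])
S={n:sil(n) for n in P};print(S)''')
open('r.py','w').write(s)
E
python3 pt.py; python3 r.py
```

```text
[ 87 141 192] [ 90 118 139]
[325.5 193.5 370.5 216.5] [328.5 181.5 364.5 217.5]
cover top [ 0.5667 -0.0358] [-0.   0.1  0.  -0.1]
cover side [ 0.5687 -0.0406] [-1.   1.  -0.1]
{'side': array([296.6, 239.4, 362.3, 318.5]), 'top': array([221.6, 214.6, 262.5, 251.3])}
crock top [0.4733 0.2595] [ 0.8 -0.4 -0.9  0.4]
crock side [0.4672 0.2616] [-1.5 -0.3  1.5]
kt [ 0.558 -0.032  0.08 ]
yel [0.499 0.109 0.   ]
pur [ 0.411 -0.008  0.   ]
mug [0.734 0.096 0.04 ]
onion [ 0.715 -0.086  0.04 ]
mill [ 0.716 -0.188  0.05 ]
```

View pics/crop.png

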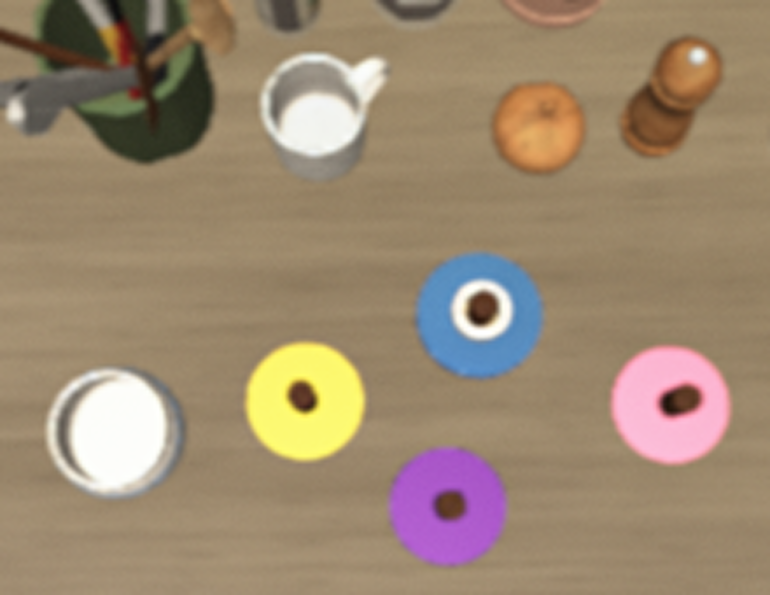

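The close crop shows the blue cover with white collar and dark knob at (480,312) and the open crock at (115,432). The three plain look-alikes are yellow (303,400), purple (448,507) and pink (670,402). The cover is at about (0.567,-0.037) and the crock at about (0.471,0.260). I'll move over the crock first, then refine with the wrist camera.

Call:
drive_tool:
  increments:
    - [[32, -20, 10], [0, 0, 0], 1]
    - [[32, -20, 10], [0, 0, 0], 1]
    - [[32, -20, 10], [0, 0, 0], 1]
    - [[32, -20, 10], [0, 0, 0], 1]
    - [[32, -20, 5], [0, 0, 0], 1]
    - [[32, -20, 5], [0, 0, 0], 1]
    - [[32, -20, 0], [0, 0, 0], 1]
    - [[32, -20, 0], [0, 0, 0], 1]

```text
clock: 1.97
eef_pos: [0.4067, 0.3162, 0.282]
tool_rot: [0.151, 0.989, 0.001, 0.0]
ft_force: [1.0, 1.1, -0.9]
grip_width: 0.0859
grasp_force: 0.0
```

Call:
drive_tool:
  increments:
    - [[22, -20, 0], [0, 0, 0], 1]
    - [[22, -20, 0], [0, 0, 0], 1]
    - [[0, -17, 0], [0, 0, 0], 1]
    - [[0, 0, 0], [0, 0, 0], 1]
    - [[0, 0, 0], [0, 0, 0], 1]
    - [[0, 0, 0], [0, 0, 0], 1]

```text
clock: 2.47
eef_pos: [0.4489, 0.2607, 0.2814]
tool_rot: [0.151, 0.989, 0.0, -0.0]
ft_force: [0.2, -0.0, -0.0]
grip_width: 0.0855
grasp_force: 0.0
```

Run:
```python
from m import *
o=get_obs();print(o["clock"],o["eef_pos"],o["tool_rot"],o["joint_pos"])
p=camera("wrist");print("cam",ray(p,320,200)[0].round(3),ray(p,320,200)[1].round(3))
save(p,"w1.png")
print(proj(p,[[.471,.26,.085],[.567,-.037,.022]]))
for d in silhouettes("crock",p): print(d["conf"],d["bbox"])
```

```text
2.4667 [0.44890886 0.26068702 0.28138839] [ 1.50712615e-01  9.88577586e-01  2.51035212e-04 -2.66438940e-05] [5.25868539e-01 2.63989637e-01 1.65252083e-01 1.47178572e+00
 4.24681098e-04 8.28446770e-01]
cam [0.384 0.28  0.422] [ 0.246 -0.077 -0.966]
[[325.43499229 198.93741462]
 [168.90951851 295.57714375]]
0.71 [286.4, 155.8, 361.8, 234.5]
0.31 [139.0, 265.0, 187.6, 299.3]
```

View pics/w1.png

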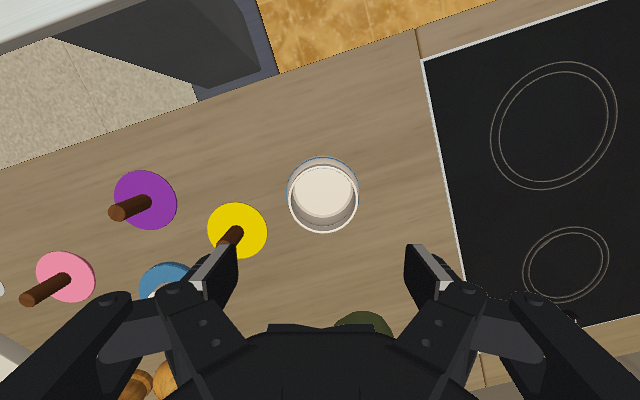

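The wrist view shows the crock rim ringed at about (323,198), the yellow look-alike at (237,230), and the blue cover partly hidden at (165,280). I'll fit the rim by its edges.

```bash
cat >> m.py <<'E'
def edgefit(p,c0,circ,span=.012,step=.0005):
    g=cv2.GaussianBlur(cv2.cvtColor(p["image"],cv2.COLOR_RGB2GRAY).astype(np.float32),(0,0),.8)
    G=np.hypot(cv2.Sobel(g,cv2.CV_32F,1,0),cv2.Sobel(g,cv2.CV_32F,0,1));G=np.minimum(G,150)
    best=[]
    R=np.arange(-span,span+1e-9,step)
    for dx in R:
        for dy in R:
            q=proj(p,lathe((c0[0]+dx,c0[1]+dy),circ)).astype(np.float32)
            best.append((cv2.remap(G,q[None,:,0],q[None,:,1],cv2.INTER_LINEAR).mean(),c0[0]+dx,c0[1]+dy))
    best.sort(reverse=True);return best
def overlay(p,c,circ,n,crop,s):
    im=p["image"].copy();im=cv2.resize(im,None,fx=s,fy=s,interpolation=cv2.INTER_CUBIC)
    for r,z in circ:
        q=(proj(p,lathe(c,[(r,z)]))+.5)*s
        for u in q: cv2.circle(im,tuple(int(v) for v in u),1,(255,0,0),-1)
    x0,y0,x1,y1=[int(v*s) for v in crop];cv2.imwrite("pics/"+n,im[y0:y1,x0:x1,::-1])
E
python3 - <<'E'
from m import *
p=camera("wrist");C=[(.0445,.085),(.041,.085)]
b=edgefit(p,(.471,.26),C);print(np.round(b[:6],4))
for c in ([C[0]],[C[1]]): print(np.round(edgefit(p,(.471,.26),c)[:3],4))
overlay(p,b[0][1:],C,"w1o.png",(270,140,380,250),6)
E
```

```text
[[120.0716   0.472    0.256 ]
 [119.8371   0.4715   0.256 ]
 [119.7759   0.4715   0.2565]
 [119.3126   0.472    0.2565]
 [117.773    0.4695   0.257 ]
 [117.6235   0.47     0.257 ]]
[[144.0707   0.472    0.256 ]
 [143.3061   0.472    0.2565]
 [141.6232   0.4725   0.256 ]]
[[124.6983   0.4695   0.257 ]
 [123.9521   0.4695   0.2565]
 [121.3254   0.469    0.257 ]]
```

View pics/w1o.png

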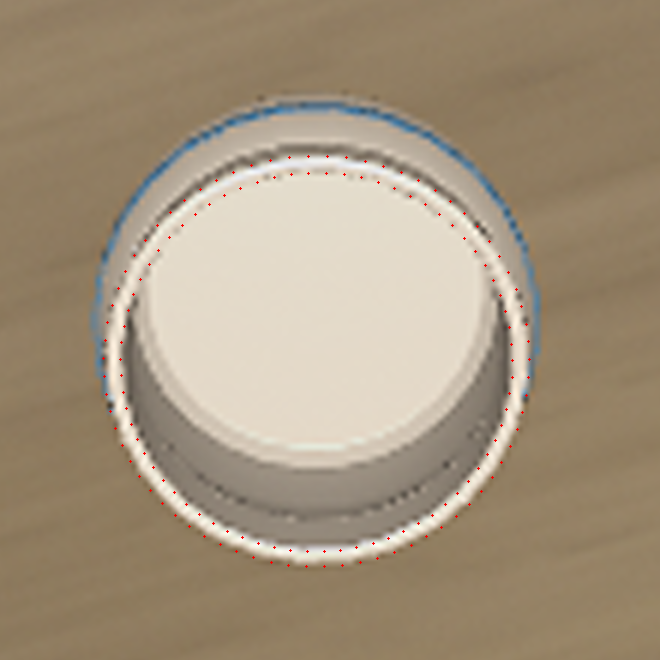

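The red circles sit on the crock rim, so the crock is at about (0.4715,0.2563) in the wrist-camera frame. Next I'll go over the lid with the same relative view.

Call:
drive_tool:
  increments:
    - [[10, -33, 0], [0, 0, 0], 1]
    - [[10, -33, 0], [0, 0, 0], 1]
    - [[10, -33, 0], [0, 0, 0], 1]
    - [[10, -33, 0], [0, 0, 0], 1]
    - [[10, -33, 0], [0, 0, 0], 1]
    - [[10, -33, 0], [0, 0, 0], 1]
    - [[10, -33, 0], [0, 0, 0], 1]
    - [[10, -33, 0], [0, 0, 0], 1]

```text
clock: 3.28
eef_pos: [0.5294, -0.0043, 0.2815]
tool_rot: [0.15, 0.989, 0.0, 0.0]
ft_force: [0.6, 0.7, 0.1]
grip_width: 0.0853
grasp_force: 0.0
```

Call:
drive_tool:
  increments:
    - [[10, -33, -10], [0, 0, 0], 1]
    - [[0, 0, -20], [0, 0, 0], 1]
    - [[0, 0, -10], [0, 0, 0], 1]
    - [[0, 0, 0], [0, 0, 0], 1]
    - [[0, 0, 0], [0, 0, 0], 1]

```text
clock: 3.7
eef_pos: [0.5385, -0.0354, 0.2409]
tool_rot: [0.15, 0.989, 0.0, -0.001]
ft_force: [0.7, 0.8, 0.5]
grip_width: 0.0856
grasp_force: 0.0
```

Run:
```python
from m import *
o=get_obs();print(o["clock"],o["eef_pos"],o["tool_rot"])
p=camera("wrist")
for nm,C in (("plate",[(.052,.022)]),("collar",[(.023,.048),(.016,.048)]),("knob",[(.012,.080)])):
    b=edgefit(p,(.567,-.039),C);print(nm,np.round(b[:3],4))
    if nm=="plate": c=b[0][1:]
q=proj(p,[c[0],c[1],.04])[0];print(q)
overlay(p,c,[(.052,.022),(.023,.048),(.012,.08)],"w2o.png",(q[0]-75,q[1]-75,q[0]+75,q[1]+75),4)
```

```text
3.7 [ 0.53845154 -0.03542837  0.24087509] [ 1.49849470e-01  9.88708313e-01  6.57738547e-05 -1.00217629e-03]
plate [[ 3.56557e+01  5.63000e-01 -3.55000e-02]
 [ 3.51813e+01  5.63000e-01 -3.50000e-02]
 [ 3.45717e+01  5.63500e-01 -3.55000e-02]]
collar [[ 1.282583e+02  5.645000e-01 -3.600000e-02]
 [ 1.277805e+02  5.650000e-01 -3.600000e-02]
 [ 1.264988e+02  5.640000e-01 -3.600000e-02]]
knob [[ 1.132823e+02  5.625000e-01 -3.550000e-02]
 [ 1.132251e+02  5.625000e-01 -3.500000e-02]
 [ 1.130273e+02  5.620000e-01 -3.550000e-02]]
[326.48403558 200.00009288]
```

View pics/w2o.png

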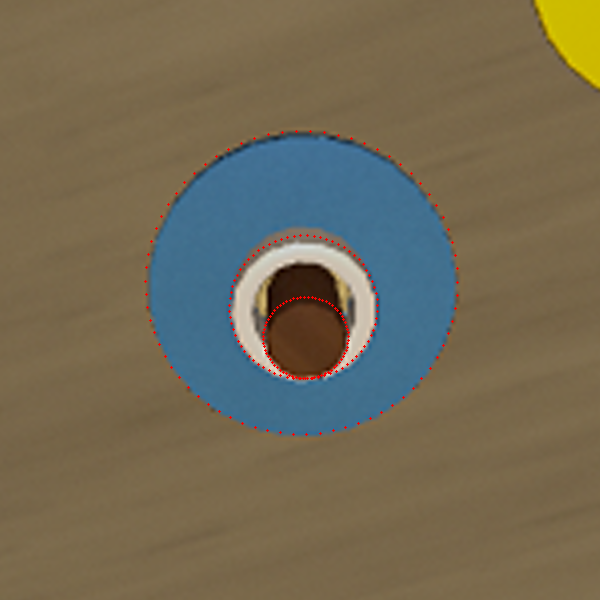

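The overlay fits: plate, collar and knob agree on about (0.5635,-0.0355). I'll descend to TCP z 0.052, which keeps the fingertips just above the collar top.

Call:
drive_tool:
  increments:
    - [[12, 0, -10], [0, 0, 0], 1]
    - [[13, 0, -30], [0, 0, 0], 1]
    - [[0, 0, -35], [0, 0, 0], 1]
    - [[0, 0, -35], [0, 0, 0], 1]
    - [[0, 0, -35], [0, 0, 0], 1]
    - [[0, 0, -25], [0, 0, 0], 1]
    - [[0, 0, -13], [0, 0, 0], 1]
    - [[0, 0, -5], [0, 0, 0], 1]

```text
clock: 4.42
eef_pos: [0.5628, -0.0352, 0.0515]
tool_rot: [0.15, 0.989, -0.0, -0.002]
ft_force: [0.5, 0.8, 0.1]
grip_width: 0.0855
grasp_force: 0.0
```

Call:
drive_tool:
  increments:
    - [[0, 0, 0], [0, 0, 0], 1]
    - [[0, 0, 0], [0, 0, 0], 1]
    - [[0, 0, 0], [0, 0, 0], 0.3]
    - [[0, 0, 0], [0, 0, 0], 0.3]
    - [[0, 0, 0], [0, 0, 0], 0.3]
    - [[0, 0, 0], [0, 0, 0], 0.3]
    - [[0, 0, 0], [0, 0, 0], 0.3]
    - [[0, 0, 0], [0, 0, 0], 0.3]

```text
clock: 5.08
eef_pos: [0.5646, -0.0363, 0.0538]
tool_rot: [0.151, 0.989, 0.001, 0.0]
ft_force: [0.6, 2.2, 1.6]
grip_width: 0.0255
grasp_force: 1.1
```

Run:
```python
from m import *
o=get_obs();print(o["clock"],o["eef_pos"],o["grip_width"],o["ft_force"])
a=camera("side");b=camera("wrist")
im=np.vstack([cv2.resize(a["image"][150:250,290:420],(520,400)),b["image"][150:350,60:580]])
cv2.imwrite("pics/g1.png",cv2.resize(im,None,fx=.99,fy=.99)[:,:,::-1])
```

```text
5.0833 [ 0.56455192 -0.03625526  0.0537671 ] 0.025549409631275017 [0.60820515 2.24354064 1.61170046]
```

View pics/g1.png

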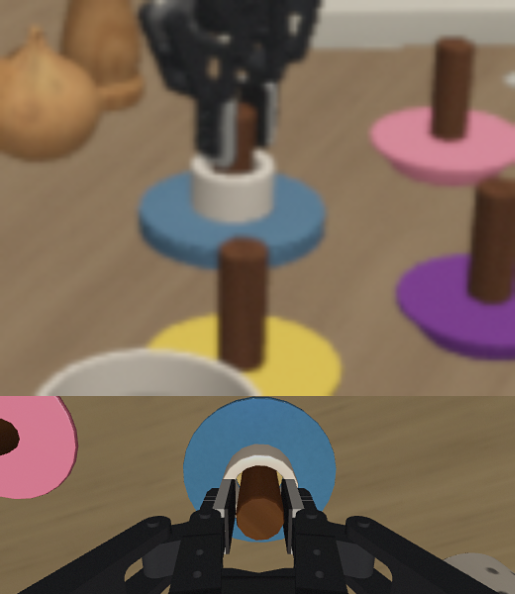

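The fingers straddle the knob, with tips at the collar top (side crop about (230,155)). I'll raise a touch and then close fully.

Call:
drive_tool:
  increments:
    - [[0, 0, 2], [0, 0, 0], 0.3]
    - [[0, 0, 0], [0, 0, 0], 0.2]
    - [[0, 0, 0], [0, 0, 0], 0]
    - [[0, 0, 0], [0, 0, 0], 0]
    - [[0, 0, 0], [0, 0, 0], 0]
    - [[0, 0, 0], [0, 0, 0], 0]

```text
clock: 5.68
eef_pos: [0.5642, -0.0367, 0.0555]
tool_rot: [0.151, 0.989, 0.0, 0.0]
ft_force: [0.3, 2.0, 1.5]
grip_width: 0.0217
grasp_force: 58.7
```

Call:
drive_tool:
  increments:
    - [[0, 0, 5], [0, 0, 0], 0]
    - [[0, 0, 10], [0, 0, 0], 0]
    - [[0, 0, 20], [0, 0, 0], 0]
    - [[0, 0, 20], [0, 0, 0], 0]
    - [[0, 0, 25], [0, 0, 0], 0]
    - [[0, 0, 25], [0, 0, 0], 0]
    - [[0, 0, 20], [0, 0, 0], 0]
    - [[0, 0, 10], [0, 0, 0], 0]

```text
clock: 6.35
eef_pos: [0.5649, -0.0372, 0.1935]
tool_rot: [0.151, 0.989, -0.0, 0.002]
ft_force: [0.7, -0.3, -3.7]
grip_width: 0.0221
grasp_force: 59.1
```

Call:
drive_tool:
  increments:
    - [[-4, 12, 0], [0, 0, 0], 0]
    - [[-8, 25, 0], [0, 0, 0], 0]
    - [[-10, 33, 0], [0, 0, 0], 0]
    - [[-12, 36, 0], [0, 0, 0], 0]
    - [[-12, 38, 0], [0, 0, 0], 0]
    - [[-12, 38, 0], [0, 0, 0], 0]
    - [[-12, 36, 0], [0, 0, 0], 0]
    - [[-10, 33, 0], [0, 0, 0], 0]

```text
clock: 7.02
eef_pos: [0.4811, 0.2161, 0.1885]
tool_rot: [0.15, 0.989, -0.001, -0.002]
ft_force: [0.2, 0.2, -3.7]
grip_width: 0.022
grasp_force: 59.1
```

Call:
drive_tool:
  increments:
    - [[-8, 26, 0], [0, 0, 0], 0]
    - [[-4, 15, 0], [0, 0, 0], 0]
    - [[0, 0, 0], [0, 0, 0], 0]
    - [[0, 0, 0], [0, 0, 0], 0]
    - [[0, 0, 0], [0, 0, 0], 0]
    - [[0, 0, 0], [0, 0, 0], 0]

```text
clock: 7.52
eef_pos: [0.4717, 0.2542, 0.1895]
tool_rot: [0.151, 0.988, -0.001, -0.001]
ft_force: [1.1, -0.4, -4.4]
grip_width: 0.0221
grasp_force: 59.2
```

Run:
```python
from m import *
o=get_obs();e=o["eef_pos"];print(o["clock"],e,o["tool_rot"],o["ft_force"])
dz=e[2]-.0555
p=camera("wrist")
C=[(.052,.022+dz)];b=edgefit(p,e[:2],C);print("plate",np.round(b[:3],4))
C2=[(.012,.080+dz)];print("knob",np.round(edgefit(p,e[:2],C2)[:2],4))
C3=[(.0445,.085)];r=edgefit(p,(.4715,.2563),C3,.006);print("rim",np.round(r[:3],4))
im=p["image"].copy()
overlay(p,(.4715,.2563),[(.0445,.085),(.052,.04)],"w3.png",(170,80,480,400),1.8)
q=camera("side")
t=camera("top")
for n,p in(("side",q),("top",t)):
    a=p["image"].astype(int);m=(a[...,2]-a[...,0]>35)&(a[...,1]>a[...,0]);
    k,l,s,c=cv2.connectedComponentsWithStats(m.astype(np.uint8));print(n,[(list(s[i]),c[i].round(1)) for i in range(1,k) if s[i,4]>40], proj(p,[[.4715,.2563,.022+dz]]))
overlay(q,(.4715,.2563),[(.0445,.085),(.052,.022+dz)],"s3.png",(250,170,410,330),3.7)
```

```text
7.5167 [0.4717337  0.25419134 0.18954315] [ 1.51404523e-01  9.88471446e-01 -6.92161802e-04 -6.25987674e-04] [ 1.14687189 -0.38283599 -4.43030708]
plate [[55.9338  0.4717  0.2542]
 [55.317   0.4717  0.2547]
 [53.9828  0.4717  0.2537]]
knob [[71.3448  0.4697  0.2532]
 [70.3842  0.4702  0.2552]]
rim [[52.9727  0.4655  0.2583]
 [52.4724  0.4655  0.2588]
 [51.7291  0.4655  0.2578]]
side [([np.int32(292), np.int32(198), np.int32(72), np.int32(38), np.int32(1659)], array([327.7, 218.6]))] [[328.26873241 210.06103327]]
top [([np.int32(220), np.int32(210), np.int32(37), np.int32(41), np.int32(679)], array([241. , 231.6]))] [[234.0853055  230.59620781]]
```

View pics/w3.png

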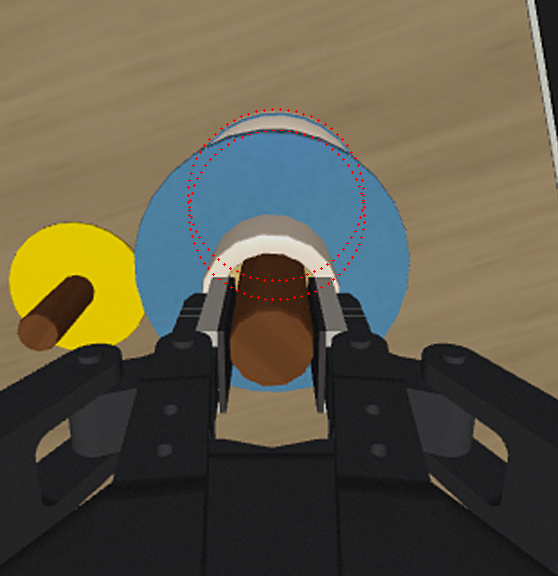

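View pics/s3.png

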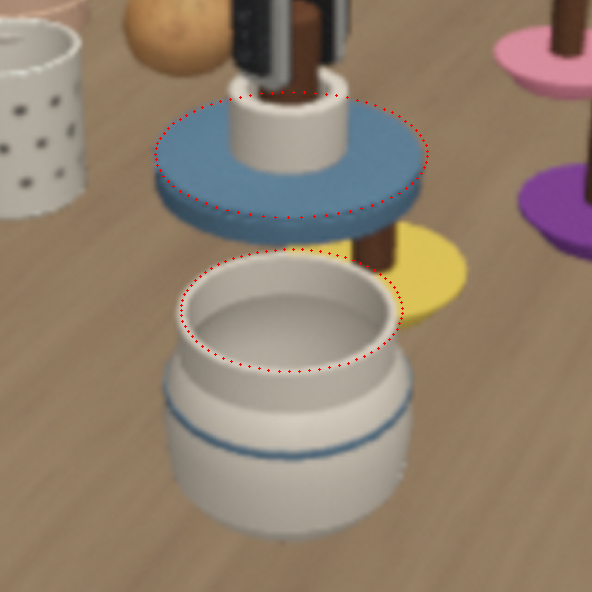

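Wrist view: the pair is held level, with the plate about centred on the TCP. Side view: the lid hangs above the crock, slightly left of the overlay, as is the rim. I'll compute the relative offset from the side view.

Run:
```python
from m import *
o=get_obs();e=o["eef_pos"];dz=e[2]-.0555;print(e)
q=camera("side");w=camera("wrist")
for n,C in(("rim out",[(.0445,.085)]),("rim both",[(.0445,.085),(.041,.085)]),("plate",[(.052,.022+dz)]),("skirt",[(.052,.008+dz)]),("collar",[(.023,.048+dz)])):
    b=np.array(edgefit(q,(.4715,.2563),C)[:8]);print(n,b[0].round(4),b[:,1:].mean(0).round(4))
print("wrist collar",np.round(edgefit(w,e[:2],[(.023,.048+dz)])[0],4))
# bottom-half belly contour of crock in wrist
print("wrist plate",np.round(np.mean(edgefit(w,e[:2],[(.052,.022+dz)])[:8],0),4))
```

```text
[0.47232958 0.2542659  0.19017814]
rim out [104.8104   0.472    0.2598] [0.4718 0.2596]
rim both [99.8369  0.4745  0.2553] [0.4741 0.2554]
plate [53.6472  0.4735  0.2563] [0.4735 0.256 ]
skirt [71.2142  0.474   0.2543] [0.4741 0.2544]
collar [123.3201   0.4715   0.2583] [0.4717 0.2582]
wrist collar [101.8046   0.4733   0.2533]
wrist plate [53.1138  0.4724  0.2544]
```

Wrist and side agree that the lid needs about +2 mm in y. I'll lower to just above the rim, then go in gently.

Call:
drive_tool:
  increments:
    - [[-0.5, 2, -4], [0, 0, 0], 0]
    - [[0, 0, -10], [0, 0, 0], 0]
    - [[0, 0, -13], [0, 0, 0], 0]
    - [[0, 0, -10], [0, 0, 0], 0]
    - [[0, 0, -5], [0, 0, 0], 0]
    - [[0, 0, 0], [0, 0, 0], 0]
    - [[0, 0, 0], [0, 0, 0], 0]

```text
clock: 8.35
eef_pos: [0.4713, 0.2571, 0.1478]
tool_rot: [0.151, 0.989, -0.0, -0.0]
ft_force: [0.7, -0.1, -2.9]
grip_width: 0.022
grasp_force: 59.2
```

Run:
```python
from m import *
o=get_obs();e=o["eef_pos"];dz=e[2]-.0555;print(e,o["ft_force"])
q=camera("side")
for n,C in(("rim out",[(.0445,.085)]),("rim both",[(.0445,.085),(.041,.085)]),("plate",[(.052,.022+dz)]),("skirt",[(.052,.008+dz)]),("collar",[(.023,.048+dz)])):
    b=np.array(edgefit(q,(.4715,.2563),C)[:8]);print(n,b[0].round(4),b[:,1:].mean(0).round(4))
```

```text
[0.47133236 0.25712063 0.14779686] [ 0.72375316 -0.12227662 -2.89516173]
rim out [67.2269  0.4715  0.2598] [0.4712 0.26  ]
rim both [60.9591  0.472   0.2443] [0.4724 0.2464]
plate [81.305   0.4725  0.2593] [0.4724 0.2592]
skirt [99.0251  0.473   0.2568] [0.4731 0.2565]
collar [121.6855   0.4705   0.2598] [0.4706 0.26  ]
```

Call:
drive_tool:
  increments:
    - [[0, 0, -3], [0, 0, 0], 0]
    - [[0, 0, -3], [0, 0, 0], 0]
    - [[0, 0, -3], [0, 0, 0], 0]
    - [[0, 0, -2], [0, 0, 0], 0]
    - [[0, 0, 0], [0, 0, 0], 0]

```text
clock: 8.82
eef_pos: [0.4712, 0.2571, 0.1367]
tool_rot: [0.151, 0.989, -0.0, -0.0]
ft_force: [0.5, 0.2, -4.3]
grip_width: 0.022
grasp_force: 59.2
```

The plug is entering the mouth with no side force. I'll go down slowly.

Call:
drive_tool:
  increments:
    - [[0, 0, -2], [0, 0, 0], 0]
    - [[0, 0, -2], [0, 0, 0], 0]
    - [[0, 0, -2], [0, 0, 0], 0]
    - [[0, 0, 0], [0, 0, 0], 0]

```text
clock: 9.15
eef_pos: [0.4713, 0.2571, 0.1308]
tool_rot: [0.151, 0.989, -0.0, -0.0]
ft_force: [-0.4, -0.6, -3.8]
grip_width: 0.0224
grasp_force: 59.2
```

Call:
drive_tool:
  increments:
    - [[0, 0, -1], [0, 0, 0], 0]
    - [[0, 0, -1], [0, 0, 0], 0]
    - [[0, 0, -1], [0, 0, 0], 0]
    - [[0, 0, 0], [0, 0, 0], 0]
    - [[0, 0, 0], [0, 0, 0], 0]

```text
clock: 9.57
eef_pos: [0.4716, 0.2572, 0.1283]
tool_rot: [0.151, 0.989, -0.0, -0.0]
ft_force: [-0.2, 0.2, -3.4]
grip_width: 0.0224
grasp_force: 59.2
```

Call:
drive_tool:
  increments:
    - [[0, 0, -1], [0, 0, 0], 0]
    - [[0, 0, 0], [0, 0, 0], 0]
    - [[0, 0, -0.5], [0, 0, 0], 0]
    - [[0, 0, 0], [0, 0, 0], 0]
    - [[0, 0, 0], [0, 0, 0], 0]

```text
clock: 9.98
eef_pos: [0.4716, 0.2572, 0.1268]
tool_rot: [0.151, 0.989, -0.0, -0.0]
ft_force: [-0.2, 0.3, -3.9]
grip_width: 0.0221
grasp_force: 59.3
```

Call:
drive_tool:
  increments:
    - [[0, 0, -0.5], [0, 0, 0], 0]
    - [[0, 0, 0], [0, 0, 0], 0]
    - [[0, 0, 0], [0, 0, 0], 0]

```text
clock: 10.23
eef_pos: [0.4717, 0.2573, 0.1266]
tool_rot: [0.151, 0.989, 0.0, 0.0]
ft_force: [0.4, -0.6, -2.3]
grip_width: 0.0217
grasp_force: 59.4
```

Call:
drive_tool:
  increments:
    - [[0, 0, -0.5], [0, 0, 0], 0]
    - [[0, 0, 0], [0, 0, 0], 0]
    - [[0, 0, 0], [0, 0, 0], 0]

```text
clock: 10.48
eef_pos: [0.4718, 0.2574, 0.1264]
tool_rot: [0.151, 0.989, 0.0, 0.0]
ft_force: [-0.9, 0.3, 2.4]
grip_width: 0.0223
grasp_force: 59.9
```

Call:
drive_tool:
  increments:
    - [[0, 0, -0.5], [0, 0, 0], 0]
    - [[0, 0, 0], [0, 0, 0], 0]
    - [[0, 0, 0], [0, 0, 0], 0]

```text
clock: 10.73
eef_pos: [0.4719, 0.2576, 0.1263]
tool_rot: [0.151, 0.989, 0.0, 0.001]
ft_force: [-0.3, 0.4, 5.0]
grip_width: 0.0223
grasp_force: 60.1
```

The lid seated at the expected height (TCP 0.1264) with about 5 N plus the weight. I'll release the knob now.

Call:
drive_tool:
  increments:
    - [[0, 0, 1], [0, 0, 0], 0.3]
    - [[0, 0, 0], [0, 0, 0], 0.5]
    - [[0, 0, 0], [0, 0, 0], 0.8]
    - [[0, 0, 0], [0, 0, 0], 1]
    - [[0, 0, 0], [0, 0, 0], 1]
    - [[0, 0, 0], [0, 0, 0], 1]
    - [[0, 0, 0], [0, 0, 0], 1]
    - [[0, 0, 0], [0, 0, 0], 1]

```text
clock: 11.4
eef_pos: [0.4716, 0.2573, 0.1262]
tool_rot: [0.151, 0.989, -0.0, -0.0]
ft_force: [-0.1, -0.2, -0.0]
grip_width: 0.0854
grasp_force: 0.0
```

Run:
```python
from m import *
o=get_obs();e=o["eef_pos"];print(e,o["grip_width"],o["ft_force"])
q=camera("side");w=camera("wrist")
for n,C in(("plate",[(.052,.093)]),("skirt",[(.052,.079)]),("collar",[(.023,.119)])):
    b=np.array(edgefit(q,(.472,.257),C)[:8]);print(n,b[0].round(4),b[:,1:].mean(0).round(4))
    b=np.array(edgefit(w,(.472,.257),C)[:8]);print("  w",b[0].round(4),b[:,1:].mean(0).round(4))
im=np.vstack([cv2.resize(q["image"][190:330,260:400],(560,360)),cv2.resize(w["image"][60:380,100:540],(560,240))]);cv2.imwrite("pics/s4.png",im[:,:,::-1])
```

```text
[0.47158969 0.25725743 0.12624689] 0.08543873412198938 [-0.067644   -0.22832104 -0.04734082]
plate [78.8362  0.473   0.2595] [0.4729 0.2596]
  w [35.1878  0.4715  0.256 ] [0.4715 0.2566]
skirt [98.3072  0.4735  0.2575] [0.4733 0.2576]
  w [30.8967  0.4725  0.256 ] [0.4727 0.2562]
collar [117.8542   0.471    0.26  ] [0.4714 0.2601]
  w [80.229   0.4725  0.2565] [0.4725 0.2564]
```

View pics/s4.png

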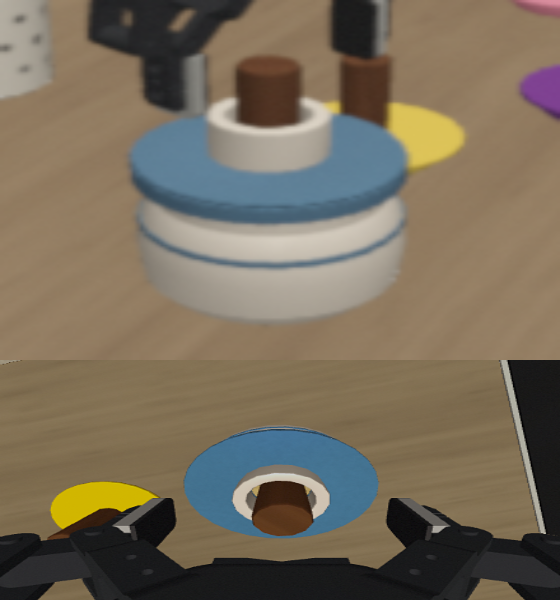

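The pair sits level and seated on the crock (side crop centre about (268,160)), with the collar centred near the TCP. I'll descend over the collar.

Call:
drive_tool:
  increments:
    - [[0.5, 0, -5], [0, 0, 0], 1]
    - [[0, 0, -10], [0, 0, 0], 1]
    - [[0, 0, -10], [0, 0, 0], 1]
    - [[0, 0, -5], [0, 0, 0], 1]
    - [[0, 0, 0], [0, 0, 0], 1]
    - [[0, 0, 0], [0, 0, 0], 0.65]
    - [[0, 0, 0], [0, 0, 0], 0.6]
    - [[0, 0, 0], [0, 0, 0], 0.57]

```text
clock: 12.17
eef_pos: [0.4724, 0.2574, 0.0967]
tool_rot: [0.151, 0.989, 0.0, 0.0]
ft_force: [0.4, 0.7, 0.0]
grip_width: 0.0519
grasp_force: 0.0
```

Run:
```python
from m import *
o=get_obs();print(o["eef_pos"],o["grip_width"],o["ft_force"])
q=camera("side");w=camera("wrist")
im=np.vstack([cv2.resize(q["image"][190:300,270:390],(560,360)),cv2.resize(w["image"][60:380,100:540],(560,240))]);cv2.imwrite("pics/s5.png",im[:,:,::-1])
```

```text
[0.47244093 0.2574392  0.09666397] 0.05191158795389658 [0.3500148  0.65274235 0.04029925]
```

View pics/s5.png

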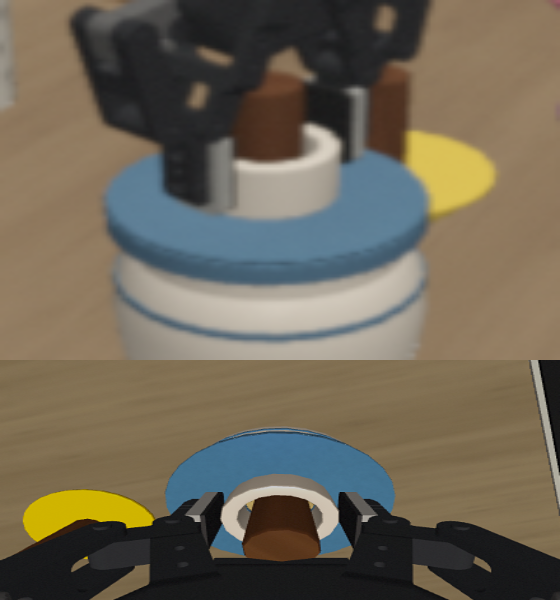

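The fingers straddle the collar with tips just above the plate, and neither touches the knob. I won't take any more pictures to view. Closing on the collar.

Call:
drive_tool:
  increments:
    - [[0, 0, 0], [0, 0, 0], 0.55]
    - [[0, 0, 0], [0, 0, 0], 0.53]
    - [[0, 0, 0], [0, 0, 0], 0.5]
    - [[0, 0, 0], [0, 0, 0], 0.4]
    - [[0, 0, 0], [0, 0, 0], 0]
    - [[0, 0, 0], [0, 0, 0], 0]
    - [[0, 0, 0], [0, 0, 0], 0]
    - [[0, 0, 0], [0, 0, 0], 0]

```text
clock: 12.93
eef_pos: [0.4724, 0.2573, 0.0969]
tool_rot: [0.151, 0.989, 0.0, 0.0]
ft_force: [-0.3, -0.6, 6.0]
grip_width: 0.0434
grasp_force: 61.0
```

Call:
drive_tool:
  increments:
    - [[0, 0, 1], [0, 0, 0], 0]
    - [[0, 0, 2], [0, 0, 0], 0]
    - [[0, 0, 2], [0, 0, 0], 0]
    - [[0, 0, 2], [0, 0, 0], 0]
    - [[0, 0, 2], [0, 0, 0], 0]
    - [[0, 0, 0], [0, 0, 0], 0]
    - [[0, 0, 0], [0, 0, 0], 0]

```text
clock: 13.52
eef_pos: [0.4722, 0.2573, 0.1054]
tool_rot: [0.151, 0.989, 0.0, 0.0]
ft_force: [0.7, 0.4, -1.9]
grip_width: 0.0438
grasp_force: 61.1
```

Run:
```python
from m import *
o=get_obs();e=o["eef_pos"];dz=e[2]-.0967;print(e,o["ft_force"],o["ft_torque"])
q=camera("side");im=q["image"]
# inner lid flange still at z .085-.089 ?
for n,C in(("plate",[(.052,.093+dz)]),("skirt",[(.052,.079+dz)])):
    b=np.array(edgefit(q,(.472,.257),C)[:8]);print(n,b[0].round(4),b[:,1:].mean(0).round(4))
```

```text
[0.47219063 0.25731729 0.10535534] [ 0.73800429  0.42348958 -1.94225416] [-0.01845106  0.0359615  -0.02948511]
plate [77.9278  0.473   0.2605] [0.4728 0.2606]
skirt [99.605   0.4735  0.258 ] [0.4734 0.2581]
```

The load is about 1.7 N, so only the cover has lifted. Continuing straight up.

Call:
drive_tool:
  increments:
    - [[0, 0, 3], [0, 0, 0], 0]
    - [[0, 0, 4], [0, 0, 0], 0]
    - [[0, 0, 5], [0, 0, 0], 0]
    - [[0, 0, 5], [0, 0, 0], 0]
    - [[0, 0, 5], [0, 0, 0], 0]
    - [[0, 0, 5], [0, 0, 0], 0]
    - [[0, 0, 5], [0, 0, 0], 0]
    - [[0, 0, 0], [0, 0, 0], 0]

```text
clock: 14.23
eef_pos: [0.4729, 0.2577, 0.1388]
tool_rot: [0.151, 0.989, 0.001, 0.001]
ft_force: [-0.3, -0.1, -1.9]
grip_width: 0.0439
grasp_force: 61.1
```

Call:
drive_tool:
  increments:
    - [[0, 0, 6], [0, 0, 0], 0]
    - [[0, 0, 10], [0, 0, 0], 0]
    - [[0, 0, 10], [0, 0, 0], 0]
    - [[0, 0, 10], [0, 0, 0], 0]
    - [[0, 0, 10], [0, 0, 0], 0]
    - [[0, 0, 10], [0, 0, 0], 0]
    - [[0, 0, 8], [0, 0, 0], 0]
    - [[0, 0, 4], [0, 0, 0], 0]

```text
clock: 14.9
eef_pos: [0.4728, 0.2576, 0.2072]
tool_rot: [0.151, 0.989, 0.001, 0.001]
ft_force: [0.9, 0.4, -1.3]
grip_width: 0.0435
grasp_force: 61.2
```

Call:
drive_tool:
  increments:
    - [[0, 0, 0], [0, 0, 0], 0]
    - [[0, 0, 0], [0, 0, 0], 0]
    - [[0, 0, 0], [0, 0, 0], 0]
    - [[0, 0, 0], [0, 0, 0], 0]
    - [[0, 0, 0], [0, 0, 0], 0]
    - [[0, 0, 0], [0, 0, 0], 0]

```text
clock: 15.4
eef_pos: [0.4719, 0.2571, 0.2048]
tool_rot: [0.151, 0.989, -0.0, -0.0]
ft_force: [-0.3, 1.0, -1.1]
grip_width: 0.0433
grasp_force: 61.2
```

Run:
```python
from m import *
o=get_obs();e=o["eef_pos"];dz=e[2]-.0969;print(o["clock"],e,o["tool_rot"],o["ft_force"],o["grip_width"])
q=camera("side")
for n,C in(("plate",[(.052,.093+dz)]),("skirt",[(.052,.079+dz)]),("lid flange",[(.047,.089)]),("lid flange if 3mm up",[(.047,.092)]),("knob top",[(.012,.151)])):
    b=np.array(edgefit(q,(.473,.258),C)[:8]);print(n,b[0].round(4),b[:,1:].mean(0).round(4))
for name in("crock","inner_lid","cover","mug","onion","mill"):
    print(name,[(round(d["conf"],2),d["bbox"]) for d in silhouettes(name,q)][:5])
a,b=proj(q,[[.472,.257,.155],[.472,.257,.079+dz]]);print(a,b)
im=q["image"]
for z in(.14,.11,.1,.088,.08): u,v=proj(q,[[.472,.257,z]])[0].round().astype(int);print(z,im[v,u])
```

```text
15.4 [0.4718605  0.25709622 0.20479811] [ 1.50854763e-01  9.88555800e-01 -3.20976777e-04 -4.09003520e-04] [-0.29861284  0.953331   -1.0935105 ] 0.043340152068259134
plate [62.4194  0.4705  0.2605] [0.4708 0.2605]
skirt [71.2415  0.473   0.2585] [0.4727 0.2582]
lid flange [88.911   0.4725  0.259 ] [0.4722 0.259 ]
lid flange if 3mm up [86.6065  0.47    0.263 ] [0.4701 0.2629]
knob top [101.0182   0.471    0.263 ] [0.4708 0.2633]
crock [(0.71, [291.7, 261.4, 365.0, 313.9])]
inner_lid [(0.92, [392.8, 195.6, 435.7, 240.6]), (0.9, [295.8, 209.2, 356.7, 271.7]), (0.84, [333.1, 206.0, 374.8, 255.3]), (0.6, [385.7, 159.0, 423.3, 197.4])]
cover [(0.79, [290.1, 159.7, 365.2, 210.2])]
mug [(0.71, [297.6, 211.6, 359.7, 271.3]), (0.58, [232.4, 174.5, 275.6, 229.4])]
onion [(0.71, [282.9, 158.5, 308.9, 186.6])]
mill [(0.56, [314.3, 132.1, 324.1, 158.8])]
[327.73621674 210.84647388] [327.69689139 190.42591034]
0.14 [83 54 36]
0.11 [79 51 35]
0.1 [79 51 35]
0.088 [76 49 33]
0.08 [176 148 104]
```

The cover is held level about 36 mm above the knob top, and the inner lid fits its seated height on the crock's axis. Handing in.

```bash
python3 -c "
from workcell import job_done
print(job_done())"
```

```text
the job is handed in; nothing more can be done
None
```

The job is handed in: the inner lid sits fully home in the crock, and the arm holds the blue cover level by its collar, about 36 mm above the knob. I saw no sign that the crock, mug, onion or mill moved, though I viewed 11 pictures against the limit of 10.

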